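# Peel a microphone insert tray off its clinging stack and present it

## Task

Slide the clear cover of the charcoal flight case fully open by its red handle and leave it open. Then peel the top insert tray off the clinging stack: raise it by its yellow corner tab, tab end first while the other end still rests on the stack, leaving the trays below seated in the case. Carry it over and finish while still holding it steady by the tab, level, centred over the green mat with its underside at least 10 cm above the table (no other thing carrying it), and do not disturb the other things on the table.

Things in the scene. Friction and masses are not known exactly. Their poses are not given: they have to be found in the camera images.
- case: Charcoal open flight case, fixed, 268 (x) x 344 (y) x 108 mm high, walls 8 mm. Origin: centre of underside; x away from the robot at yaw 0, y left. Left bay (+y, inside 252 x 170 mm, floor 8 mm up) holds the tray stack in a 24 mm high foam nest, right bay two receivers below wall height. A clear cover (250 x 178 x 5 mm, underside 110 mm above the table) lies over the left bay when shut.
- cover (a joint): Travel of the clear cover along the case's -y (to the right, over the receiver bay): 0 shut, 0.170 m fully open. It starts shut or up to 30 mm open. Light friction (about 2 N), stays where it is left.
- cover_handle (a point): Centre of the cover's upright red handle bar: 70 mm along the case's x, 12 mm thick along the case's y, 35 mm tall, standing on the cover; its top is 150 mm above the table. Moves with the cover; z up, axes as the case.
- tray: Top tray: grey formed plastic, rim 190 (x) x 122 (y) mm, 5 mm thick, over a tapered pocket 20 mm deep; about 80 g. Origin: centre of the pocket's underside, 25 mm below the rim's top; z up when level. Its -x end is the tab end (towards the robot), +x the far end. It lies nested in the stack, held near the far end by two orange snap lugs.
- tray_tab (a point): Centre of the yellow upright pull tab at the tray's (-x, +y) corner: 10 mm thick along the tray's x, 30 mm wide along y, standing 34 mm above the rim's top. At (-90, 42, 42) mm in the tray's frame. About 50 mm free outside it to the case wall; inside it is the open pocket.
- tray_near (a point): Middle of the lower edge of the rim's tab end: (-95, 0, 20) mm in the tray's frame.
- tray_far (a point): Middle of the lower edge of the rim's far end, on which the tray pivots when the tab end is raised: (95, 0, 20) mm in the tray's frame. It lies 45 mm above the stack's underside while the far end rests.
- stack: The other trays, snapped into one loose block, darker grey, 190 x 120 x 45 mm, about 0.5 kg, with 2 to 4 mm play in the foam. Origin: centre of underside, axes as the case. Two sprung lugs on its sides, 28 mm from the far end, grip the top tray with about 3.5 N each: lifted level, the stack comes along; raising the tab end first (about 2 N) frees the tray once that end is some 28 mm up (0.15 rad).
- green_mat: Green square rubber mat, 100 x 100 x 3 mm, fixed on the table, to the left of the case; the nearer or the farther of the two mats. Origin: centre of its underside.
- blue_mat: Blue square mat of the same size, not to be used. Origin: centre of its underside.
- mic_a: Bystander: black wireless hand microphone, 200 mm long, lying on the table right of the case. Origin below its middle.
- mic_b: Bystander: a second such microphone, lying beyond the mats.
- tape_roll: Bystander: black roll of cloth tape lying flat, 110 mm across, 48 mm high. Origin: centre of its underside.
- bodypack: Bystander: black belt transmitter, 90 x 62 x 24 mm with a 50 mm antenna stub, lying near the robot. Origin: centre of its underside.
- remote: Bystander: grey remote control, 160 x 45 x 18 mm, right of the case. Origin: centre of its underside.
- charger: Bystander: white battery charger, 110 x 75 x 35 mm, left of the mats. Origin: centre of its underside.
There are look-alikes about, which are no part of the job. Of the things shaped like the green_mat, the green one is meant.

How it is judged (in metres and radians):
On the way, in this order (a step that is already met when the one before it is completed fails the run):
1. the clear cover has been slid fully open (value of joint cover above 0.155 m), for 0.2 s.
2. the tray's tab end is raised at least 10 mm by the gripper while its far end still rests on the seated stack (z of tray_near in the frame of stack above 0.056 m and z of tray_far in the frame of stack below 0.055 m and contact force between the fingers and tray above 0.5 N and angle between stack's own z axis and vertical below 0.06 rad), for 0.05 s.
3. the tray is clear above the stack, which stays seated (z of tray in the frame of case above 0.09 m and angle between stack's own z axis and vertical below 0.06 rad and distance of stack from where it was at the start of the episode below 0.012 m), for 0.1 s.
At the end, for the whole second after the job is handed in: Tray held still by the fingers alone, level within 15 degrees, its centre within 50 mm of the green mat's centre and over 90 mm above the table; cover at least 150 mm open; lower stack seated (within 12 mm, 0.06 rad); no bystander moved over 30 mm (height (world z) of tray above 0.09 m and horizontal distance between tray and green_mat below 0.05 m and angle between tray's own z axis and vertical below 0.26 rad and linear speed of tray below 0.03 m/s and contact force between the fingers and tray above 0.5 N and contact force between tray and case below 0.05 N and contact force between tray and stack below 0.05 N and value of joint cover above 0.15 m and distance of stack from where it was at the start of the episode below 0.012 m and angle between stack's own z axis and vertical below 0.06 rad and not (distance of mic_a from where it was at the start of the episode above 0.03 m) and not (distance of mic_b from where it was at the start of the episode above 0.03 m) and not (distance of tape_roll from where it was at the start of the episode above 0.03 m) and not (distance of bodypack from where it was at the start of the episode above 0.03 m) and not (distance of remote from where it was at the start of the episode above 0.03 m) and not (distance of charger from where it was at the start of the episode above 0.03 m)); the arm keeps its last pose, push and grip.
It fails at once if the lower trays are pulled out of their nest with the top one (angle between stack's own z axis and vertical above 0.2 rad or distance of stack from where it was at the start of the episode above 0.025 m).
It fails at once if a bystander is knocked away (distance of any of mic_a, mic_b, tape_roll, bodypack, remote, charger from where it was at the start of the episode above 0.04 m).
It also fails if it takes over 54 s, if anything falls off the work surface, if the arm or the gripper's body presses on something with over 40 N, if the wrist force passes 120 N, or if a joint passes its speed limit or range.

## Robot

A 6-joint arm with a two-finger parallel gripper is mounted at the origin on the work surface. World frame = base frame: x ahead of the robot, y to its left, z up, the work surface at z = 0. Lengths are in m, angles in degrees, forces in N, time in s.
With the tool pointing down it reaches from about 0.3 to 0.75 m from the base axis. Payload 8.5 kg.
Tool frame: the origin (TCP) lies at the very end of the fingers, on their centre line; the grasp point (between the pads) lies 19 mm behind it; z points along the fingers, y is the line along which they close (so a half turn about z gives the same grasp; the last joint's range is limited). The gripper opens to 85 mm and grips with 20 to 120 N. Pads are 22 mm wide; open, the fingers measure 114 mm over their backs; the gripper's body (76 mm by 85 mm) begins 54 mm behind the grasp point. The pads swing forward as they close: fully open they stand 13 mm farther back than shut.
Start: joints at [50.919, 21.807, 74.336, -0, 83.858, -12.336], TCP at [0.248, 0.491, 0.231] pointing down, gripper open.
Joint ranges: [-178.18, 178.18], [-50.72, 133.34], [12.68, 142.11], [-81.47, 261.47], [9.98, 163.14], [-165.26, 165.26]. Speed limits (degrees/s): [136.94, 136.94, 180, 180, 180, 180].

## Interface

Orientations are given as a 3x3 rotation matrix whose columns are the frame's x, y, z axes.
In Python, from rig import env gives the robot as it stands.
- The arm moves only by the tool move_arm, never from a script. Its argument "plan" is a list of rows, each a list of 7 numbers: the turn, a rotation vector about the tool's x, y, z in degrees, then the shift along the tool's x, y, z in cm, then the gripper command: -1 is shut, 1 is fully open, values between are in proportion. In form: [[ax, ay, az, tx, ty, tz, jaw], ...]. A call has 1 to 5 rows; each row is the pose to reach, as a shift and turn from the pose commanded when the call began, along the tool's axes at that moment; what a row does not reach only later rows make up. A row lasts 1/10 s, in which the tool goes at most 50 mm and 8.59 degrees, less where a joint would pass 70% of its speed; a pose out of reach is approached as far as the arm can. A call with a gripper value outside its range is refused whole. The fingers move at their own pace and stop on an object; "squeeze" is the grip in N (left out, the last holds). Time passes only in rows, so rows that repeat a pose let the fingers close. It gives the time, the measured TCP pose, the force, the opening and the grip force at its end, in the units of the state.
- env.observe(): the state, without advancing time (a new reading comes with each control period).
- env.get_image(name): name is "scene" or "top" or "wrist"; returns a dict with "color" (480x640x3 uint8, red, green, blue), "fov_y" (degrees; the focal length in pixels is half the picture's height over the tangent of half this angle, whatever the lens; pixels are square), "cx", "cy" (the principal point, pixels), "R" (3x3) and "t" (3): a world point X has camera coordinates R X + t. Camera axes: x right, y down, z forward; pixel columns grow to the right and rows downward; lengths in m; the calibration is good to about 2 mm. A picture is of the moment at which its call begins. There is no depth.
- env.close_job(): hands the job in; it is judged then, once.
Trained networks look in a picture, given as the dict that the camera call returned (one of the last four; its "shot" number tells which), for a name from the list of things; names that differ only in an ending like _2 or _b are one class to them, and where a whole thing is asked for, a point or a joint stands for the part that bears it (a point fixed in the world has none). Each returns a list of dicts, best first, with "conf" (0 to 1); they miss things now and then, are a little off and sometimes report something else, mostly with a low value. They report only what shows in the picture. A call takes as long as a camera call. They do not tell look-alikes from the thing itself.
- env.outline_of(target, picture): "mask" (480x640 bool, what is visible of it) and "bbox" ([centre column, centre row, width, height] in pixels, round what is visible of it).
- env.tip_of(target, picture): "pixel" ([column, row] in pixels: a listed point, or the origin of a listed thing).
The state is a dict: "time_s": time; "q": joint angles; "qvel": joint speeds; "joint_efforts": joint torques, N m; "position": TCP position; "tool_rot": TCP orientation; "ft_force": force on the tool from outside, world axes, zero at the start; "wrist_torque": the same for the moment, N m; "grip_width": finger opening in m; "gripper_force": force on a finger pad.
Only numpy, scipy, OpenCV 4.12 (cv2) and the standard library are available. Lean on these libraries where they do the work, as an engineer would, in place of code of your own. Each camera call takes 0.05 s, during which the arm holds its last target. There are 200 camera calls.

## Working session

There is one attempt and no reset: what is moved stays moved. The work goes in short steps, Python scripts to look and compute and a tool call to move; the robot and the scene stay as the last step left them, time stands still between calls to the robot, and variables do not carry over. Pictures are saved under pics/ and viewed, at most 10 in all, crops included, and the job is handed in when it is done.

Besides the shell and the picture viewer there is one more tool, called after "Request:" as name(argument=value, ...), one argument or row to a line, values as JSON. move_arm: Moves the arm, as the interface text tells. Its arguments: {"type":"object","properties":{"plan":{"type":"array"},"squeeze":{"type":"number"}},"required":["plan"]}

```bash
mkdir -p pics; ls
cat > h.py <<'E'
import numpy as np, cv2
from rig import env
def ray(p,px):
    f=240/np.tan(np.radians(p["fov_y"])/2); R=np.array(p["R"]);t=np.array(p["t"])
    d=R.T@np.array([(px[0]-p["cx"])/f,(px[1]-p["cy"])/f,1]); return -R.T@t,d
def atz(p,px,z):
    o,d=ray(p,px); return o+d*(z-o[2])/d[2]
def proj(p,X):
    f=240/np.tan(np.radians(p["fov_y"])/2); c=np.array(p["R"])@np.array(X)+np.array(p["t"]); return np.array([p["cx"]+f*c[0]/c[2],p["cy"]+f*c[1]/c[2]])
def tri(ps):
    A=0;b=0
    for p,px in ps:
        o,d=ray(p,px);d=d/np.linalg.norm(d);M=np.eye(3)-np.outer(d,d);A=A+M;b=b+M@o
    return np.linalg.solve(A,b)
def save(p,n,s=1,box=None):
    im=p["color"][:,:,::-1]
    if box: im=im[box[1]:box[3],box[0]:box[2]]
    cv2.imwrite("pics/"+n,cv2.resize(im,None,fx=s,fy=s,interpolation=cv2.INTER_CUBIC))
E
python3 - <<'E'
from h import *
np.set_printoptions(precision=4,suppress=True)
P={n:env.get_image(n) for n in("scene","top")}
im=np.hstack([P["scene"]["color"],P["top"]["color"]])
cv2.imwrite("pics/top.png",P["top"]["color"][:,:,::-1]);cv2.imwrite("pics/scene.png",P["scene"]["color"][:,:,::-1])
for n in("cover_handle","tray_tab","tray_near","tray_far","case","tray","stack","green_mat","blue_mat"):
    for c in P:
        r=env.tip_of(n,P[c]); print(n,c,[(round(d["conf"],2),np.round(d["pixel"],1).tolist()) for d in r[:3]])
Z={"cover_handle":.1325}
s=env.observe();print(s["time_s"],s["position"],s["tool_rot"])
for c in P: print(c,-np.array(P[c]["R"]).T@P[c]["t"],P[c]["R"])
E
```

```text
pics
cover_handle scene [(0.61, [303.3, 245.3]), (0.33, [352.9, 163.4])]
cover_handle top [(0.68, [371.4, 224.5])]
tray_tab scene []
tray_tab top []
tray_near scene [(0.61, [133.1, 286.3])]
tray_near top []
tray_far scene []
tray_far top []
case scene [(0.95, [300.4, 281.0])]
case top [(0.76, [367.3, 233.3])]
tray scene []
tray top [(0.51, [510.9, 215.7])]
stack scene [(0.65, [188.1, 360.0]), (0.3, [135.6, 287.2])]
stack top [(0.74, [369.7, 233.2])]
green_mat scene [(0.84, [363.2, 201.8]), (0.4, [417.9, 179.6]), (0.19, [137.0, 287.0])]
green_mat top [(0.92, [404.0, 343.3]), (0.91, [287.4, 339.5]), (0.58, [235.2, 282.4])]
blue_mat scene [(0.92, [397.9, 231.7])]
blue_mat top [(0.68, [372.8, 225.8]), (0.58, [240.9, 223.3])]
1.0 [0.2475 0.4911 0.2313] [[-0.893  0.45  -0.   ]
 [ 0.45   0.893  0.   ]
 [ 0.     0.    -1.   ]]
scene [ 1.3101 -0.5361  1.1665] [[ 0.594   0.8044 -0.0101]
 [ 0.604  -0.4542 -0.6549]
 [-0.5314  0.3829 -0.7557]]
top [0.3371 0.0186 1.2364] [[-0.0067 -1.     -0.0065]
 [-0.9863  0.0077 -0.1646]
 [ 0.1646  0.0053 -0.9863]]
```

View pics/top.png

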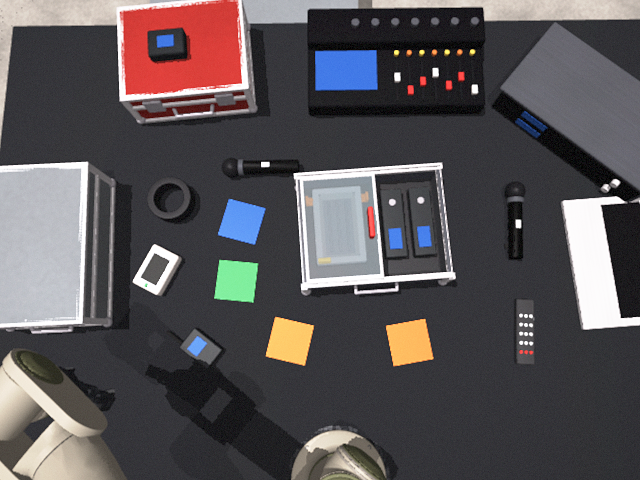

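View pics/scene.png

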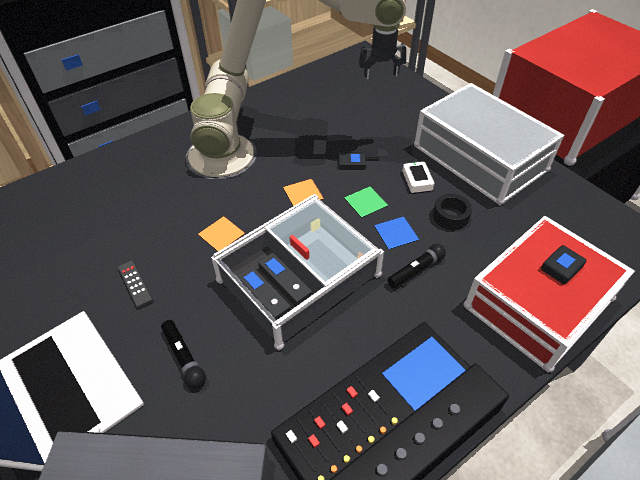

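Top view: look-alikes for the green mat are the blue mat (242,221) and the orange mats (290,341), (410,342). The green one is at (237,281), and at (365,202) in the scene view. The red handle is at (371,222), or (300,246) in the scene view, and the red boxes are not it. The yellow tab shows at (325,261), or (316,226) in the scene view.

Run:
```python
from h import *
np.set_printoptions(precision=4,suppress=True)
T=env.get_image("top");S=env.get_image("scene")
def col(p,f,box):
    h=cv2.cvtColor(p["color"],cv2.COLOR_RGB2HSV).astype(int); m=f(h); k=np.zeros_like(m);k[box[1]:box[3],box[0]:box[2]]=1
    n,l,s,c=cv2.connectedComponentsWithStats((m&k.astype(bool)).astype(np.uint8)); i=1+np.argmax(s[1:,4]); m=(l==i)
    return c[i],s[i],cv2.minAreaRect(np.argwhere(m)[:,::-1].astype(np.float32))
red=lambda h:((h[...,0]<8)|(h[...,0]>172))&(h[...,1]>150)&(h[...,2]>90)
yel=lambda h:(h[...,0]>18)&(h[...,0]<35)&(h[...,1]>60)&(h[...,2]>90)
grn=lambda h:(h[...,0]>50)&(h[...,0]<80)&(h[...,1]>100)
a=col(T,red,(350,190,390,250));b=col(S,red,(270,220,330,270));print("handle",a,b,tri([(T,a[0]),(S,b[0])]),atz(T,a[0],.1325))
a=col(T,yel,(305,240,360,280));print("tab",a)
b=col(S,yel,(300,210,335,245));print(b);print(tri([(T,a[0]),(S,b[0])]),atz(T,a[0],.075))
a=col(T,grn,(200,240,280,310));b=col(S,grn,(330,180,400,220));print("mat",atz(T,a[0],.003),atz(S,b[0],.003))
for q in((297,172),(442,165),(453,278),(304,289)): print("corner",atz(T,q,.108))
save(T,"t2.png",3,(270,150,480,305))
```

```text
handle (array([370.8072, 222.1446]), array([368, 207,   7,  31, 166], dtype=int32), ((370.7483215332031, 221.97930908203125), (30.311603546142578, 5.647092819213867), 85.2363510131836)) (array([299.3137, 246.8431]), array([290, 235,  19,  24, 204], dtype=int32), ((299.0000305175781, 246.50003051757812), (27.577163696289062, 7.77817440032959), 45.0)) [ 0.5932 -0.0798  0.1315] [ 0.5928 -0.0801  0.1325]
tab (array([324.2051, 259.8205]), array([319, 258,  11,   5,  39], dtype=int32), ((324.0461730957031, 259.8692626953125), (3.4729723930358887, 10.294883728027344), 82.87498474121094))
(array([316.6667, 220.1667]), array([314, 219,   6,   3,  12], dtype=int32), ((316.5, 220.0), (2.0, 5.0), 90.0))
[0.5133 0.0314 0.0907] [0.5141 0.0289 0.075 ]
mat [0.4732 0.2542 0.003 ] [0.4777 0.2528 0.003 ]
corner [0.7238 0.0929 0.108 ]
corner [ 0.7383 -0.257   0.108 ]
corner [ 0.4641 -0.27    0.108 ]
corner [0.4411 0.0758 0.108 ]
```

View pics/t2.png

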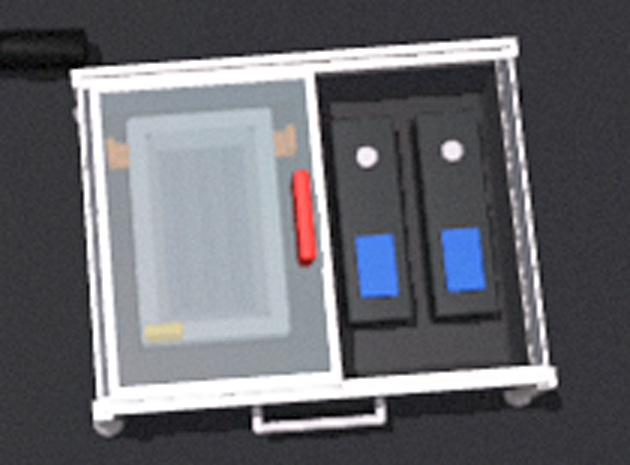

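The crop confirms the choice: the red bar sits on the clear cover beside the divider, and the yellow tab is at the tray's near-left corner. The case yaw is about 3°.

```bash
cat >> h.py <<'E'
from scipy.spatial.transform import Rotation as Ro
def down(yaw):  # tool y at world angle yaw, z down
    y=np.radians(yaw);ty=np.array([np.cos(y),np.sin(y),0]);tz=np.array([0,0,-1.]);return np.column_stack([np.cross(ty,tz),ty,tz])
def row(X,Rt,base=None):
    s=env.observe();p,R=base if base else (np.array(s["position"]),np.array(s["tool_rot"]))
    return np.round(np.r_[Ro.from_matrix(R.T@Rt).as_rotvec(degrees=True),100*R.T@(np.array(X)-p)],2).tolist()
E
python3 - <<'E'
from h import *
print(row([.593,-.080,.19],down(93.5)))
E
```

```text
[0.0, 0.0, -30.24, -56.56, -35.46, 4.13]
```

Request:
move_arm(
  plan=[
    [0,0,0,-21,-13.2,0,0.2],
    [0,0,0,-21,-13.2,0,0.2],
    [0,0,0,-21,-13.2,0,0.2],
    [0,0,0,-21,-13.2,0,0.2],
    [0,0,0,-21,-13.2,0,0.2],
  ],
)

```text
time_s: 1.6
position: [0.3763, 0.277, 0.2315]
tool_rot: [[-0.893, 0.45, 0.001], [0.45, 0.893, 0.0], [-0.0, 0.0, -1.0]]
ft_force: [0.7, 0.0, -0.1]
grip_width: 0.0507
gripper_force: 0.0
```

Request:
move_arm(
  plan=[
    [0,0,0,-21,-13.2,1,0.2],
    [0,0,0,-21,-13.2,1,0.2],
    [0,0,0,-21,-13.2,1,0.2],
    [0,0,0,-21,-13.2,1,0.2],
    [0,0,0,-21,-13.2,1,0.2],
  ],
)

```text
time_s: 2.1
position: [0.5046, 0.0643, 0.2214]
tool_rot: [[-0.893, 0.45, 0.0], [0.45, 0.893, 0.0], [-0.0, 0.0, -1.0]]
ft_force: [-0.1, 0.3, 0.9]
grip_width: 0.0514
gripper_force: 0.0
```

Request:
move_arm(
  plan=[
    [0,0,-8.5,-14.5,-9,3,0.2],
    [0,0,-17,-14.5,-9,3,0.2],
    [0,0,-25.5,-14.5,-9,3,0.2],
    [0,0,-30.2,-14.5,-9,3,0.2],
    [0,0,-30.2,-14.5,-9,3,0.2],
  ],
)

```text
time_s: 2.6
position: [0.5936, -0.0821, 0.1898]
tool_rot: [[-0.998, -0.058, -0.001], [-0.058, 0.998, 0.0], [0.001, 0.0, -1.0]]
ft_force: [-0.7, 1.2, 0.1]
grip_width: 0.0513
gripper_force: 0.0
```

Run:
```python
from h import *
print(row([.593,-.080,.120],down(93.5)),env.observe()["position"],env.observe()["ft_force"])
W=env.get_image("wrist");save(W,"w1.png")
print([proj(W,[.593,-.080,z]) for z in(.15,.115)],[d for d in env.tip_of("cover_handle",W)])
```

```text
[0.01, -0.08, -0.15, 0.03, 0.21, 6.98] [ 0.59355235 -0.08211269  0.18981205] [-0.68095196  1.19770611  0.0920675 ]
[array([320.36028305, 273.45021317]), array([319.82113985, 251.8264752 ])] [{'pixel': [319.1, 264.5], 'conf': 0.86}, {'pixel': [309.4, 214.0], 'conf': 0.65}]
```

View pics/w1.png

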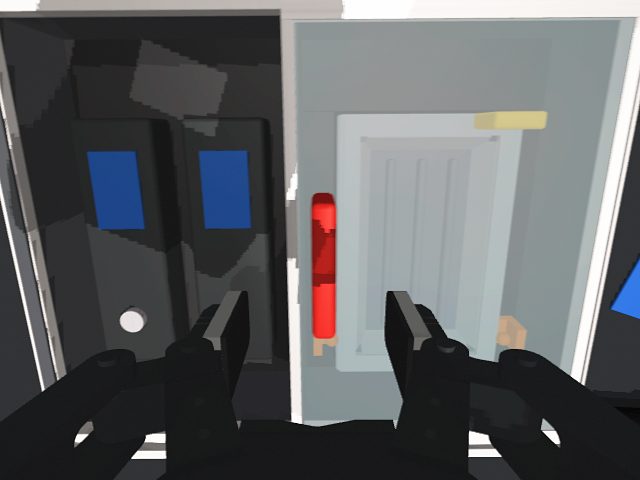

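The handle (324,265) sits midway between the pads and the yellow tab is at (510,120), so I'll descend.

Request:
move_arm(
  plan=[
    [0,0,0,0,0.2,3.5,0.2],
    [0,0,0,0,0.2,7.0,0.2],
    [0,0,0,0,0.2,7.0,-1],
    [0,0,0,0,0.2,7.0,-1],
    [0,0,0,0,0.2,7.0,-1],
  ],
  squeeze=30,
)

```text
time_s: 3.2
position: [0.5934, -0.0771, 0.1237]
tool_rot: [[-0.998, -0.061, 0.003], [-0.061, 0.998, -0.001], [-0.003, -0.001, -1.0]]
ft_force: [0.2, 0.2, -0.5]
grip_width: 0.0114
gripper_force: 33.5
```

Request:
move_arm(
  plan=[
    [0,0,0,0,0,0,-1],
    [0,0,0,0,-1,0,-1],
    [0,0,0,0,-2.5,0,-1],
    [0,0,0,0,-4,0,-1],
    [0,0,0,0,-5,0,-1],
  ],
)

```text
time_s: 3.7
position: [0.5967, -0.128, 0.1236]
tool_rot: [[-0.998, -0.06, 0.004], [-0.06, 0.998, -0.001], [-0.004, -0.001, -1.0]]
ft_force: [0.5, 3.0, 7.0]
grip_width: 0.0117
gripper_force: 34.5
```

Request:
move_arm(
  plan=[
    [0,0,0,0,-2,-0.1,-1],
    [0,0,0,0,-4,-0.1,-1],
    [0,0,0,0,-6,-0.1,-1],
    [0,0,0,0,-7.5,-0.1,-1],
    [0,0,0,0,-8.5,-0.1,-1],
  ],
)

```text
time_s: 4.2
position: [0.6023, -0.2131, 0.1237]
tool_rot: [[-0.998, -0.06, 0.005], [-0.06, 0.998, -0.001], [-0.005, -0.001, -1.0]]
ft_force: [7.2, 2.5, -0.5]
grip_width: 0.0118
gripper_force: 33.6
```

Request:
move_arm(
  plan=[
    [0,0,0,0,-0.8,0,-1],
    [0,0,0,0,-1.6,0,-1],
    [0,0,0,0,-2.2,0,-1],
  ],
)

```text
time_s: 4.5
position: [0.6037, -0.2344, 0.1237]
tool_rot: [[-0.998, -0.06, 0.005], [-0.06, 0.998, -0.001], [-0.005, -0.001, -1.0]]
ft_force: [6.3, 1.5, -0.9]
grip_width: 0.0114
gripper_force: 33.6
```

Request:
move_arm(
  plan=[
    [0,0,0,0,-0.3,0,-1],
    [0,0,0,0,-0.6,0,-1],
    [0,0,0,0,-0.9,0,-1],
    [0,0,0,0,-1.2,0,-1],
  ],
)

```text
time_s: 4.9
position: [0.6044, -0.246, 0.1237]
tool_rot: [[-0.998, -0.061, 0.005], [-0.061, 0.998, -0.001], [-0.005, -0.001, -1.0]]
ft_force: [6.8, 3.2, -0.6]
grip_width: 0.0118
gripper_force: 33.5
```

Request:
move_arm(
  plan=[
    [0,0,0,0,-0.2,0,-1],
    [0,0,0,0,-0.4,0,-1],
    [0,0,0,0,-0.4,0,-1],
  ],
)

```text
time_s: 5.2
position: [0.6044, -0.246, 0.1236]
tool_rot: [[-0.998, -0.062, 0.003], [-0.062, 0.998, 0.006], [-0.003, 0.006, -1.0]]
ft_force: [4.6, 19.0, 3.8]
grip_width: 0.0115
gripper_force: 34.1
```

The end stop is reached, with about 169 mm of travel and a case yaw of about 3.7°. Next: release, rise and go over the tab.

Request:
move_arm(
  plan=[
    [0,0,0,0,0.4,0,-1],
    [0,0,0,0,0.4,0,0.1],
    [0,0,0,0,0.4,0,0.1],
    [0,0,0,0,0.4,-3,0.1],
    [0,0,0,0,0.4,-7,0.1],
  ],
)

```text
time_s: 5.7
position: [0.6019, -0.246, 0.1916]
tool_rot: [[-0.998, -0.059, -0.004], [-0.059, 0.998, 0.002], [0.004, 0.002, -1.0]]
ft_force: [0.5, -1.2, 0.3]
grip_width: 0.0466
gripper_force: 0.0
```

Run:
```python
from h import *
print(row([.515,.030,.16],down(3.6)),env.observe()["position"])
```

```text
[-0.06, -0.29, 89.81, 7.02, 28.06, 3.26] [ 0.60185003 -0.24602854  0.19161196]
```

Request:
move_arm(
  plan=[
    [0,0,8.5,7,28,0,0.1],
    [0,0,17,7,28,0,0.1],
    [0,0,25.5,7,28,0,0.1],
    [0,0,34,7,28,0,0.1],
    [0,0,42.5,7,28,0,0.1],
  ],
)

```text
time_s: 6.2
position: [0.5275, -0.0082, 0.1928]
tool_rot: [[-0.776, 0.631, 0.001], [0.631, 0.776, -0.0], [-0.001, 0.0, -1.0]]
ft_force: [1.6, 0.3, -0.7]
grip_width: 0.0472
gripper_force: 0.0
```

Run:
```python
from h import *
print(row([.515,.030,.18],down(3.6)),env.observe()["position"])
```

```text
[0.02, 0.03, 47.28, 3.38, 2.18, 1.28] [ 0.52745717 -0.00823973  0.19281466]
```

Request:
move_arm(
  plan=[
    [0,0,8.5,3.4,2.2,0,0.1],
    [0,0,17,3.4,2.2,0,0.1],
    [0,0,25.5,3.4,2.2,0,0.1],
    [0,0,34,3.4,2.2,0,0.1],
    [0,0,42.5,3.4,2.2,0,0.1],
  ],
)

```text
time_s: 6.7
position: [0.5157, 0.0286, 0.1928]
tool_rot: [[-0.146, 0.989, 0.0], [0.989, 0.146, -0.0], [-0.0, 0.0, -1.0]]
ft_force: [0.3, 0.0, 0.6]
grip_width: 0.0472
gripper_force: 0.0
```

Request:
move_arm(
  plan=[
    [0,0,4.8,0,0,0,0.1],
    [0,0,4.8,0,0,0,0.1],
  ],
)

```text
time_s: 6.9
position: [0.5157, 0.0285, 0.1927]
tool_rot: [[-0.068, 0.998, 0.0], [0.998, 0.068, -0.0], [-0.0, 0.0, -1.0]]
ft_force: [-0.5, -0.3, 0.4]
grip_width: 0.0472
gripper_force: 0.0
```

Run:
```python
from h import *
np.set_printoptions(precision=4,suppress=True)
s=env.observe();print(s["position"],s["ft_force"])
P={n:env.get_image(n) for n in("wrist","top","scene")}
for n in("tray_tab","tray","tray_far","tray_near","cover_handle"):
    for c in P: print(n,c,[(round(d["conf"],2),np.round(d["pixel"],1).tolist()) for d in env.tip_of(n,P[c])[:2]])
print(proj(P["wrist"],[.515,.03,.075]))
save(P["wrist"],"w2.png")
```

```text
[0.5157 0.0285 0.1927] [-0.538  -0.3158  0.363 ]
tray_tab wrist [(0.62, [317.3, 233.0])]
tray_tab top [(0.95, [322.8, 255.7])]
tray_tab scene [(0.96, [315.1, 223.3]), (0.65, [363.7, 201.6])]
tray wrist [(0.92, [434.0, 273.5])]
tray top [(0.57, [337.0, 223.5])]
tray scene [(0.94, [325.7, 259.1])]
tray_far wrist [(0.59, [564.1, 282.2])]
tray_far top [(0.7, [333.9, 189.6])]
tray_far scene [(0.77, [344.2, 277.7])]
tray_near wrist [(0.71, [305.7, 277.4]), (0.71, [317.7, 230.2])]
tray_near top [(0.58, [341.4, 264.6]), (0.25, [510.1, 217.3])]
tray_near scene [(0.93, [304.0, 235.4]), (0.63, [415.9, 179.2])]
cover_handle wrist []
cover_handle top [(0.74, [442.4, 219.3])]
cover_handle scene [(0.95, [248.1, 279.9])]
[316.041  231.0525]
```

View pics/w2.png

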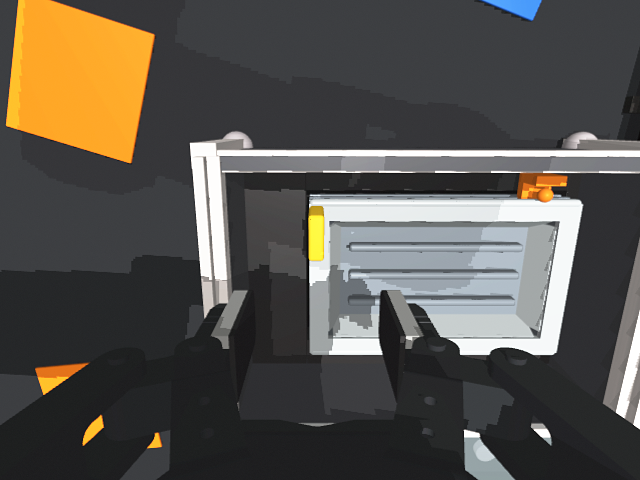

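The tab (316,233) is where projected, between the pads, with the wall well clear. Descending.

Request:
move_arm(
  plan=[
    [0,0,0,0.1,0,4.5,0.1],
    [0,0,0,0.1,0,9,0.1],
    [0,0,0,0.1,0,11.5,0.1],
    [0,0,0,0.1,0,12.4,0.1],
    [0,0,0,0.1,0,12.4,0.1],
  ],
)

```text
time_s: 8.3
position: [0.5155, 0.0299, 0.0679]
tool_rot: [[-0.069, 0.998, -0.001], [0.998, 0.069, 0.0], [0.0, -0.001, -1.0]]
ft_force: [0.4, -0.8, 0.7]
grip_width: 0.0468
gripper_force: 0.0
```

Run:
```python
from h import *
s=env.observe();print(s["position"],s["ft_force"])
W=env.get_image("wrist");save(W,"w3.png")
```

```text
[0.51547576 0.02990657 0.06788009] [ 0.36351418 -0.84627705  0.72014933]
```

View pics/w3.png

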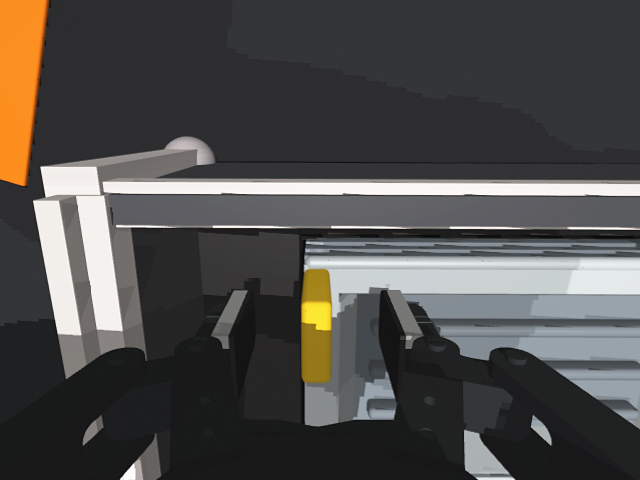

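The tab (316,325) sits between the pads with both tips clear, so I'll close.

Request:
move_arm(
  plan=[
    [0,0,0,0,0,0,-1],
    [0,0,0,0,0,0,-1],
    [0,0,0,0,0,0,-1],
    [0,0,0,0,0,0,-1],
    [0,0,0,0,0,0,-1],
  ],
  squeeze=60,
)

```text
time_s: 8.85
position: [0.5159, 0.0298, 0.0695]
tool_rot: [[-0.069, 0.998, 0.002], [0.998, 0.069, -0.0], [-0.0, 0.002, -1.0]]
ft_force: [-0.7, -0.3, 6.1]
grip_width: 0.0088
gripper_force: 59.0
```

Run:
```python
from h import *
s=env.observe();print(s["position"],s["ft_force"],s["grip_width"],s["gripper_force"])
# pivot: tray_far in world; tab centre assumed at TCP xy; z_far=.008+.045
c=np.radians(3.7);ex=np.array([np.cos(c),np.sin(c),0]);ey=np.array([-ex[1],ex[0],0])
p=np.array(s["position"]);R=np.array(s["tool_rot"]);piv=p+.185*ex;piv[2]=.053
for a in(1,2,3,4,5,6,7,8,9,10,11,12,13):
    Q=Ro.from_rotvec(np.radians(a)*ey).as_matrix()   # +y rot lowers +x end / raises -x end
    print(a,row(piv+Q@(p-piv),Q@R))
```

```text
[0.51594306 0.02984276 0.06948995] [-0.72719918 -0.31378959  6.0757133 ] 0.00875394454623306 59.01575803756714
1 [1.0, 0.0, -0.0, -0.0, 0.03, -0.32]
2 [2.0, 0.01, -0.0, -0.0, 0.07, -0.64]
3 [3.0, 0.01, -0.0, -0.0, 0.11, -0.97]
4 [4.0, 0.02, -0.0, -0.0, 0.16, -1.29]
5 [5.0, 0.02, -0.0, -0.0, 0.22, -1.61]
6 [6.0, 0.03, -0.0, -0.0, 0.28, -1.92]
7 [7.0, 0.03, -0.0, -0.0, 0.34, -2.24]
8 [8.0, 0.04, -0.0, -0.0, 0.41, -2.56]
9 [9.0, 0.04, -0.0, -0.0, 0.49, -2.87]
10 [10.0, 0.05, -0.0, -0.0, 0.57, -3.19]
11 [11.0, 0.05, -0.0, -0.0, 0.66, -3.5]
12 [12.0, 0.06, -0.0, -0.0, 0.75, -3.81]
13 [13.0, 0.06, -0.01, -0.01, 0.85, -4.12]
```

Request:
move_arm(
  plan=[
    [1,0,0,0,0.03,-0.32,-1],
    [2,0,0,0,0.07,-0.64,-1],
    [3,0,0,0,0.11,-0.97,-1],
    [4,0,0,0,0.16,-1.3,-1],
    [5,0,0,0,0.22,-1.6,-1],
  ],
)

```text
time_s: 9.35
position: [0.5178, 0.0299, 0.0849]
tool_rot: [[-0.069, 0.994, -0.087], [0.998, 0.069, -0.006], [-0.0, -0.087, -0.996]]
ft_force: [-0.9, -1.1, -0.2]
grip_width: 0.0087
gripper_force: 58.7
```

Run:
```python
from h import *
s=env.observe();print(s["position"],s["ft_force"],s["wrist_torque"],s["grip_width"],s["gripper_force"])
W=env.get_image("wrist");S=env.get_image("scene")
a=W["color"];b=cv2.resize(S["color"][180:300,240:400],(640,480),interpolation=cv2.INTER_CUBIC)
im=np.vstack([a,b])[:,:,::-1];cv2.imwrite("pics/p4.png",cv2.resize(im,(400,600)))
c=np.radians(3.7);ex=np.array([np.cos(c),np.sin(c),0]);ey=np.array([-ex[1],ex[0],0])
p=np.array([.5155,.0298,.0695]);R0=down(3.9);piv=p+.185*ex;piv[2]=.053
for a in(6,7,8,9,10,11,12):
    Q=Ro.from_rotvec(np.radians(a)*ey).as_matrix(); print(a,row(piv+Q@(p-piv),Q@R0))
```

```text
[0.51779091 0.02994677 0.08491469] [-0.91927246 -1.09280227 -0.18366267] [-0.13792815  0.03367653 -0.08762253] 0.008700826990721304 58.653075098991394
6 [1.04, 0.04, 0.08, -0.01, -0.01, -0.38]
7 [2.04, 0.05, 0.08, -0.01, 0.02, -0.7]
8 [3.04, 0.05, 0.08, -0.01, 0.07, -1.02]
9 [4.04, 0.06, 0.07, -0.01, 0.11, -1.34]
10 [5.04, 0.06, 0.07, -0.01, 0.17, -1.66]
11 [6.04, 0.06, 0.07, -0.01, 0.23, -1.98]
12 [7.04, 0.07, 0.07, -0.01, 0.29, -2.3]
```

View pics/p4.png

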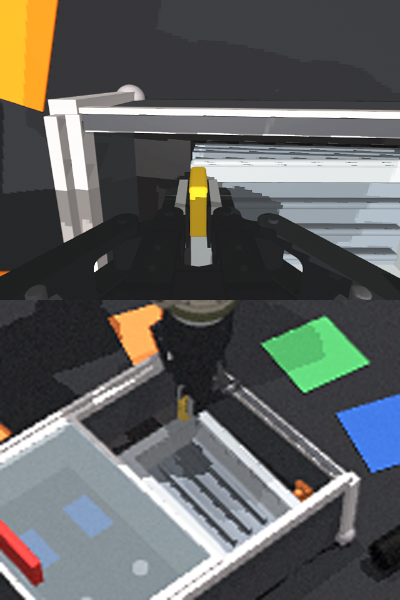

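The tab is held and the tab end is up, with the far end resting and forces low. I'll continue peeling to 12°.

Request:
move_arm(
  plan=[
    [1.5,0,0,0,0.02,-0.5,-1],
    [3,0,0,0,0.07,-1.0,-1],
    [4.5,0,0,0,0.14,-1.5,-1],
    [6,0,0,0,0.23,-1.95,-1],
    [7,0,0,0,0.29,-2.3,-1],
  ],
)

```text
time_s: 9.95
position: [0.5228, 0.0304, 0.1073]
tool_rot: [[-0.07, 0.976, -0.207], [0.998, 0.068, -0.015], [-0.0, -0.208, -0.978]]
ft_force: [0.0, 0.4, -0.7]
grip_width: 0.0082
gripper_force: 58.8
```

Run:
```python
from h import *
s=env.observe();p=np.array(s["position"]);print(p,s["ft_force"],s["grip_width"],s["gripper_force"])
for dz in(.01,.03,.12): print(row(p+[0,0,dz],np.array(s["tool_rot"])))
```

```text
[0.52277708 0.03040032 0.10729328] [ 0.04577206  0.35115447 -0.69555617] 0.008153253865687889 58.837940096855164
[0.0, 0.0, 0.0, -0.0, -0.21, -0.98]
[0.0, 0.0, 0.0, -0.0, -0.62, -2.93]
[0.0, 0.0, 0.0, -0.0, -2.49, -11.74]
```

Freed: the wrist now carries only about the tray's weight. Lifting straight up.

Request:
move_arm(
  plan=[
    [0,0,0,0,-0.1,-0.5,-1],
    [0,0,0,0,-0.2,-1,-1],
    [0,0,0,0,-0.5,-2.5,-1],
    [0,0,0,0,-1.0,-4.7,-1],
    [0,0,0,0,-1.6,-7.5,-1],
  ],
)

```text
time_s: 10.45
position: [0.5219, 0.0305, 0.1841]
tool_rot: [[-0.07, 0.976, -0.209], [0.998, 0.068, -0.014], [0.001, -0.209, -0.978]]
ft_force: [0.9, -0.5, -0.2]
grip_width: 0.0092
gripper_force: 58.8
```

Request:
move_arm(
  plan=[
    [0,0,0,0,-0.6,-2.8,-1],
    [0,0,0,0,-1.2,-5.6,-1],
    [0,0,0,0,-1.6,-7.5,-1],
    [0,0,0,0,-1.6,-7.5,-1],
  ],
)

```text
time_s: 10.85
position: [0.523, 0.0304, 0.2629]
tool_rot: [[-0.07, 0.977, -0.202], [0.998, 0.068, -0.015], [-0.001, -0.202, -0.979]]
ft_force: [-0.1, -1.2, -1.9]
grip_width: 0.0085
gripper_force: 58.9
```

Run:
```python
from h import *
s=env.observe();p=np.array(s["position"]);print(p,s["ft_force"],s["grip_width"],s["gripper_force"])
P={n:env.get_image(n) for n in("scene","top")}
a=P["top"]["color"][130:330,180:480];b=P["scene"]["color"][150:350,190:490]
cv2.imwrite("pics/p5.png",cv2.resize(np.vstack([a,b])[:,:,::-1],(450,600)))
# tray centre over mat (.4755,.2535), yaw kept: tab at tray (-.09,.042)
c=np.radians(3.7);ex=np.array([np.cos(c),np.sin(c),0]);ey=np.array([-ex[1],ex[0],0])
t=np.array([.4755,.2535,0])-.09*ex+.042*ey; print(t)
t[2]=p[2]; print(row(t,down(3.9)), row(p,down(3.9)))
```

```text
[0.52304557 0.03035683 0.26293596] [-0.13618616 -1.17658913 -1.87386076] 0.008477196275805978 58.87206673622131
[0.38297724 0.28960455 0.        ]
[-12.01, -0.0, 0.09, 26.82, -11.88, 2.21] [-12.01, -0.0, 0.09, -0.02, 0.02, -0.33]
```

View pics/p5.png

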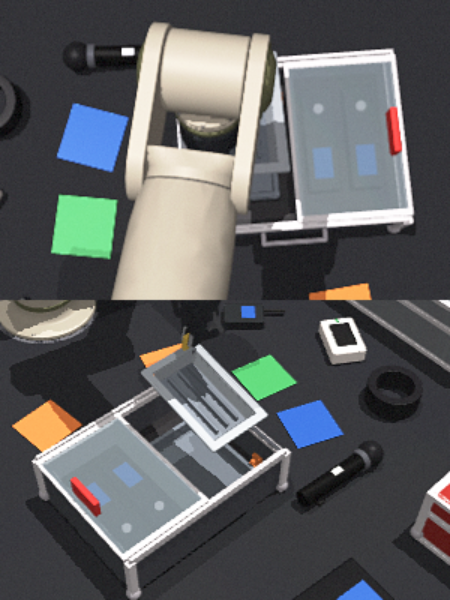

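The tray hangs from the tab clear of the case, the lower stack is still in place, and the cover is fully open with the handle at the right wall. Now level and carry.

Request:
move_arm(
  plan=[
    [-3,0,0,0,0,0,-1],
    [-6,0,0,0.5,-0.2,0,-1],
    [-9,0,0,2,-0.8,0.2,-1],
    [-12,0,0,4.5,-2,0.4,-1],
    [-12,0,0,7.5,-3.3,0.6,-1],
  ],
)

```text
time_s: 11.45
position: [0.4822, 0.1032, 0.2599]
tool_rot: [[-0.068, 0.998, -0.001], [0.998, 0.068, 0.0], [0.0, -0.001, -1.0]]
ft_force: [0.6, -0.9, -0.6]
grip_width: 0.009
gripper_force: 58.9
```

Run:
```python
from h import *
s=env.observe();p=np.array(s["position"]);print(p,s["ft_force"])
print(row([.383,.2896,.23],down(3.9)))
```

```text
[0.48223562 0.10316175 0.25987205] [ 0.59931191 -0.88515415 -0.59552908]
[-0.08, -0.03, -0.0, 19.27, -8.63, 3.01]
```

Request:
move_arm(
  plan=[
    [0,0,0,3,-1.3,0,-1],
    [0,0,0,6.5,-2.9,0,-1],
    [0,0,0,10,-4.5,0,-1],
    [0,0,0,13.5,-6,0.5,-1],
    [0,0,0,16.5,-7.4,1.5,-1],
  ],
)

```text
time_s: 11.95
position: [0.3972, 0.2637, 0.2452]
tool_rot: [[-0.07, 0.998, -0.001], [0.998, 0.07, -0.0], [-0.0, -0.001, -1.0]]
ft_force: [-0.0, -0.5, -0.9]
grip_width: 0.0089
gripper_force: 58.9
```

Request:
move_arm(
  plan=[
    [0,0,0,1.8,-0.8,0.8,-1],
    [0,0,0,2.8,-1.2,1.5,-1],
    [0,0,0,2.8,-1.2,1.5,-1],
    [0,0,0,2.8,-1.2,1.5,-1],
    [0,0,0,2.8,-1.2,1.5,-1],
  ],
)

```text
time_s: 12.45
position: [0.3853, 0.2887, 0.2315]
tool_rot: [[-0.068, 0.998, 0.0], [0.998, 0.068, -0.0], [-0.0, 0.0, -1.0]]
ft_force: [-0.5, 0.0, 0.3]
grip_width: 0.0089
gripper_force: 58.9
```

Run:
```python
from h import *
np.set_printoptions(precision=4,suppress=True)
s=env.observe();p=np.array(s["position"]);print(p,s["ft_force"],s["gripper_force"],np.abs(s["qvel"]).max())
P={n:env.get_image(n) for n in("scene","top")}
c=np.radians(3.7);ex=np.array([np.cos(c),np.sin(c),0]);ey=np.array([-ex[1],ex[0],0])
z0=p[2]-.0695+.033; o=p+.09*ex-.042*ey;o[2]=z0;print("expected tray",o)
for n,l in(("tray",(0,0,0)),("tray_near",(-.095,0,.02)),("tray_far",(.095,0,.02)),("tray_tab",(-.09,.042,.042))):
    X=o+l[0]*ex+l[1]*ey+[0,0,l[2]]
    for k in P: print(n,k,proj(P[k],X),[(round(d["conf"],2),np.round(d["pixel"],1).tolist()) for d in env.tip_of(n,P[k])[:2]])
a=P["top"]["color"][150:350,150:450];b=P["scene"]["color"][120:320,220:520]
cv2.imwrite("pics/p6.png",cv2.resize(np.vstack([a,b])[:,:,::-1],(450,600)))
```

```text
[0.3853 0.2887 0.2315] [-0.5273  0.0423  0.25  ] 58.898470401763916 0.21894806593325974
expected tray [0.4779 0.2526 0.195 ]
tray scene [369.627  154.6051] []
tray top [219.9599 268.8595] [(0.84, [218.5, 268.5])]
tray_near scene [347.6595 133.3858] [(0.81, [348.2, 133.0])]
tray_near top [219.4625 312.7178] [(0.84, [219.8, 313.0]), (0.38, [365.6, 230.1])]
tray_far scene [394.0499 166.1152] [(0.93, [390.0, 168.1])]
tray_far top [216.333  223.8446] [(0.83, [219.5, 222.9])]
tray_tab scene [359.611  122.3408] [(0.84, [357.2, 123.8])]
tray_tab top [196.4165 311.2674] [(0.89, [196.4, 310.0])]
```

View pics/p6.png

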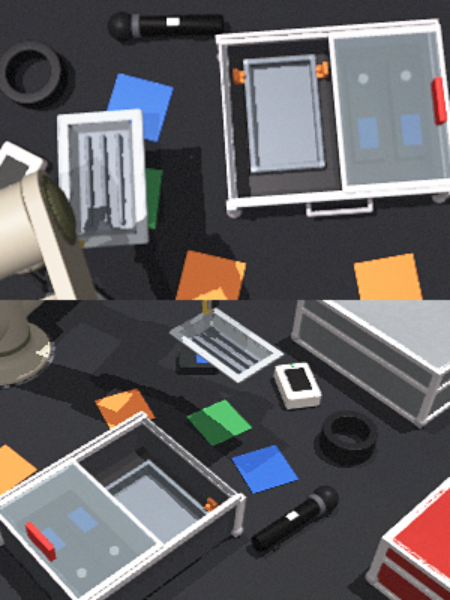

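The tray is held level over the green mat (the offset in the top view is parallax). It is at (0.478, 0.253), about 0.195 m up, and the networks agree with the projected points. The stack is seated and the cover is open.

```bash
python3 -c "
from rig import env
print(env.close_job())"
```

```text
the job is handed in; nothing more can be done
None
```

The job is handed in, with no verdict shown: the cover was slid about 169 mm to its stop, the top tray was peeled off tab end first with the lower stack left seated, and it was held level about 19 cm above the table, centred within a few millimetres of the green mat.

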